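# Open a stuck reagent bottle

### The job

Break the stuck cap of the clamped reagent bottle loose with a firm counter-clockwise twist, spin it on until its lugs let go, and lift it off without ever wrenching it upward while the lugs still hold. Then set the cap down on its rim in the shallow metal tray (lower it onto the tray, do not drop it) and leave it there, without disturbing the tube rack, the small jar or the beaker.

Things in the scene. Friction and masses are not known exactly. Their poses are not given: they have to be found in the camera images.
- bottle: Amber glass bottle, 76 mm across, fixed in a bench clamp (dark base 140 x 110 x 12 mm, two jaws 62 mm high). Immovable. Origin: centre of the base's underside, on the bottle's axis; z up, x along the 140 mm side. Shoulder ends 107 mm up, the neck (30 mm across) 132 mm up; a white insert with two pawls on the mouth reaches 139 mm and stays on the bottle.
- cap: White ribbed lug cap, 50 mm across, 34 mm high, about 50 g, solid in its upper 14 mm, hollow below. Origin: centre of its rim (underside); z up through its top, x along the bottle's x while it is stuck. On the bottle its rim is 120 mm above the bottle's origin, with 1.5 mm play sideways. Loosens counter-clockwise seen from above. Two tabs inside its rim sit under two hidden lugs on the neck.
- lug_lift (a joint): How far the cap has pulled the hidden lugs up: 0 m at rest. While the lugs hold, the cap lifts freely by 1.5 mm, then pulls against a spring of 3 N per mm; above 0.005 m (15 N) the neck is damaged. When the lugs are clear the pull vanishes and the cap lifts straight off.
- tray: Shallow square metal tray, fixed to the bench, 170 x 170 x 18 mm outside, walls and floor 4 mm thick. Origin: centre of its underside; inner floor 4 mm up.
- rack: Tube rack, 60 x 200 mm, 88 mm high with its tubes, on the side away from the robot; leave alone. Origin: centre of its underside.
- control_vial: Small closed jar, 44 mm across, 75 mm high, on the side away from the robot; leave alone. Origin: centre of its underside.
- beaker: Clear plastic beaker, 68 mm across, 80 mm high, on the side away from the robot; leave alone. Origin: centre of its underside.
- mouth (a point): Centre of the neck's top, 132 mm above the bottle's origin. Two stiff pawls there hold the cap: after about 4 degrees of play the twist needs about 0.9 N m (grip firmly) for some 40 degrees, then the cap turns easily. The hidden lugs let go somewhere between 50 and 155 degrees of turning, different each time, and only over about 15 to 20 degrees; turned farther they catch again.
Not all that is in view belongs to the job. Of the things that look like the tray, take the one that is farthest to the robot's right at the start.

How it is judged:
By the outcome, as a careful person would: the job done as asked, in the order asked, and still so for the second after the job is handed in, with the robot touching nothing.
It also fails if it takes over 67 s, if anything falls off the work surface, if the arm or the gripper's body presses on something with over 40 N, if the wrist force passes 120 N, or if a joint passes its speed limit or range.

### The arm

A 6-joint arm with a two-finger parallel gripper is mounted at the origin on the work surface. World frame = base frame: x ahead of the robot, y to its left, z up, the work surface at z = 0. Lengths are in mm, angles in rad, forces in N, time in s.
With the tool pointing down it reaches from about 325 to 900 mm from the base axis. Payload 6.1 kg.
Tool frame: the origin (TCP) lies at the very end of the fingers, on their centre line; the grasp point (between the pads) lies 19 mm behind it; z points along the fingers, y is the line along which they close (so a half turn about z gives the same grasp; the last joint's range is limited). The gripper opens to 87 mm and grips with 3 to 60 N. Pads are 19 mm wide; open, the fingers measure 117 mm over their backs; the gripper's body (75 mm by 190 mm) begins 51 mm behind the grasp point.
Start: joints at [-1.344, 0.22, 1.526, -0, 1.395, -0.126], TCP at [215.947, -586.5, 222.538] pointing down, gripper open.
Joint ranges: [-2.98, 2.98], [-0.91, 2.08], [0.09, 2.57], [-1.24, 4.39], [0.2, 2.65], [-2.68, 2.68]. Speed limits (rad/s): [2.57, 2.57, 3.01, 3.14, 3.14, 3.14].

### API

Orientations are given as a unit quaternion [w, x, y, z].
In Python, from bench import env gives the robot as it stands.
- The arm moves only by the tool play_rows, never from a script. Its argument "commands" is text: rows parted by semicolons, each of 7 numbers parted by spaces: the shift along the world's x, y, z in mm, then the turn, a rotation vector about the world's x, y, z in units of 8 degrees (1.0 is 8 degrees), then the closure, from 0 (fully open) to 1 (shut). A call has 1 to 10 rows; each row shifts and turns the commanded pose from where the row before left it; what a row does not reach is not made up. A row lasts 1/10 s, in which the tool goes at most 50 mm and 8.59 degrees, less where a joint would pass 70% of its speed; a pose out of reach is approached as far as the arm can. A call is refused whole if a number of a shift passes 50 or a number of a turn 1, either way. A call with a gripper value outside its range is refused whole. The fingers move at their own pace and stop on an object; "newtons" is the grip in N (left out, the last holds). Time passes only in rows, so rows that do not move let the fingers close. It gives the time, the measured TCP pose, the force and the opening at its end, in the units of the state.
- env.state(): the state, without advancing time (a new reading comes with each control period).
- env.capture(name): name is "scene" or "top"; returns a dict with "img" (480x640x3 uint8, red, green, blue), "camera_matrix" (3x3 intrinsics, pixels), "camera_from_world" (4x4, takes a point from world to camera coordinates). Camera axes: x right, y up, looking along -z (the intrinsics and any distortion apply to the point x, -y, -z); pixel columns grow to the right and rows downward; lengths in mm; the calibration is good to about 2 mm. A picture is of the moment at which its call begins. There is no depth.
- env.job_done(): hands the job in, once; it reports no verdict.
The state is a dict: "time": time; "joint_pos": joint angles; "qvel": joint speeds; "effort": joint torques, N m; "tool_pos": TCP position; "tcp_rot": TCP orientation; "force": force on the tool from outside, world axes, zero at the start; "ft_torque": the same for the moment, N m; "finger_gap": finger opening in mm.
Only numpy, scipy, OpenCV 4.12 (cv2) and the standard library are available. Lean on these libraries where they do the work, as an engineer would, in place of code of your own. Each camera call takes 0.05 s, during which the arm holds its last target. There are 200 camera calls.

## Working session

There is one attempt and no reset: what is moved stays moved. The work goes in short steps, Python scripts to look and compute and a tool call to move; the robot and the scene stay as the last step left them, time stands still between calls to the robot, and variables do not carry over. Pictures are saved under pics/ and viewed, on a budget of 10 in all, crops included, one or two more only if the job needs it, and the job is handed in when it is done.

Besides the shell and the picture viewer there is one more tool, called in YAML: its name, and indented under it one key for each argument. play_rows: Moves the arm, as the interface text tells. Its arguments: {"type":"object","properties":{"commands":{"type":"string"},"newtons":{"type":"number"}},"required":["commands"]}

```bash
mkdir -p pics; cat > h.py <<'E'
import numpy as np, cv2
def ray(c,u,v):
    K=c["camera_matrix"];T=np.array(c["camera_from_world"]);
    p=np.linalg.inv(K)@[u,v,1]; d=np.array([p[0],-p[1],-p[2]])
    R=T[:3,:3]; o=-R.T@T[:3,3]; d=R.T@d; return o,d/np.linalg.norm(d)
def onz(c,u,v,z):
    o,d=ray(c,u,v); return o+d*(z-o[2])/d[2]
def tri(r1,r2):
    A=np.zeros((3,3));b=np.zeros(3)
    for o,d in (r1,r2):
        M=np.eye(3)-np.outer(d,d);A+=M;b+=M@o
    p=np.linalg.solve(A,b); return p,[np.linalg.norm((np.eye(3)-np.outer(d,d))@(p-o)) for o,d in(r1,r2)]
def proj(c,p):
    T=np.array(c["camera_from_world"]);q=T[:3,:3]@p+T[:3,3];q=c["camera_matrix"]@[q[0],-q[1],-q[2]];return q[:2]/q[2]
E
python3 - <<'E'
from bench import env
import cv2,pickle,numpy as np
for n in("scene","top"):
    c=env.capture(n);pickle.dump(c,open(n+".pkl","wb"));cv2.imwrite(f"pics/{n}0.png",c["img"][:,:,::-1])
    T=np.array(c["camera_from_world"]);print(n,c["camera_matrix"],-T[:3,:3].T@T[:3,3],list(c.keys()))
print(env.state())
E
```

```text
scene [[512.89966441   0.         319.81796627]
 [  0.         512.89966441 240.27895428]
 [  0.           0.           1.        ]] [1131.86633335  489.2236003   780.34503766] ['img', 'camera_matrix', 'camera_from_world']
top [[441.59037338   0.         312.80298383]
 [  0.         441.59037338 236.51413059]
 [  0.           0.           1.        ]] [ 398.68336188   69.64292381 1024.68681769] ['img', 'camera_matrix', 'camera_from_world']
{'time': 0.1, 'joint_pos': array([-1.34408454e+00,  2.21136579e-01,  1.52750121e+00,  7.44165542e-06,
        1.39472127e+00, -1.26103737e-01]), 'qvel': array([-0.00190589, -0.00094135, -0.00491204, -0.00113666,  0.00072415,
       -0.00134781]), 'effort': array([ 1.03258804e-03, -4.95946956e+01, -3.88517010e+01,  7.02024903e-02,
        5.15725929e-02, -6.57097280e-05]), 'tool_pos': array([ 215.83146067, -585.94674089,  221.55089776]), 'tcp_rot': array([-8.82265310e-04,  9.84480191e-01,  1.75493513e-01, -4.07516092e-05]), 'force': array([ 0.22875917, -0.00785672, -0.43316571]), 'ft_torque': array([-0.00898765,  0.00761844,  0.01194607]), 'finger_gap': 87.23876895440507}
```

View pics/scene0.png

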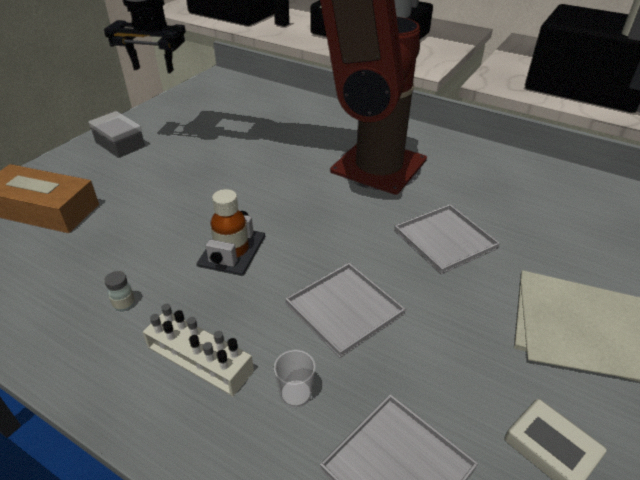

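View pics/top0.png

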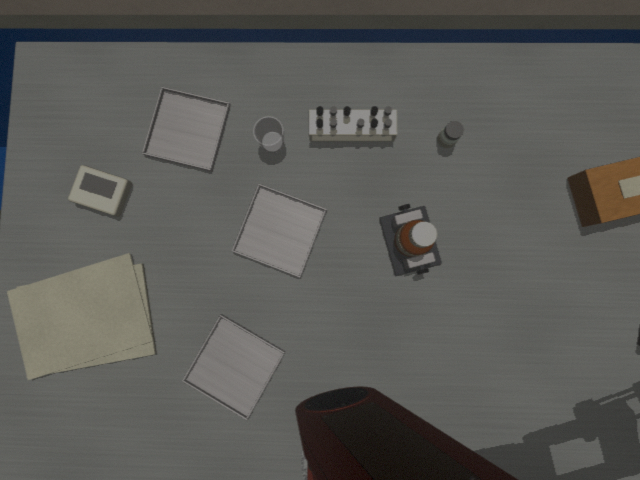

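The scene picture shows the stuck white cap at (226,203), the clamp at (232,245), and trays at (448,237), (346,308) and (398,450).
In the top picture (image right is the robot's right, -y) the cap is at (424,234) and the trays at (187,130), (280,231) and (235,366).
The tray farthest right is the one at top (280,231) / scene (346,308). I'll measure all three and confirm it in a crop.

```bash
python3 - <<'E'
import pickle,cv2,numpy as np
from h import *
S=pickle.load(open("scene.pkl","rb"));T=pickle.load(open("top.pkl","rb"))
def comp(m,pt):
    n,l,s,c=cv2.connectedComponentsWithStats(m.astype(np.uint8));return l==l[pt[1],pt[0]]
# trays: wall rectangle quads
def quad(c,pt,r=75):
    g=cv2.cvtColor(c["img"],cv2.COLOR_RGB2HSV); i=c["img"].astype(int)
    x,y=pt; print("tray floor rgb",i[y-3:y+3,x-3:x+3].mean((0,1)).round(), "bench",i[y-3:y+3,x-70:x-64].mean((0,1)).round())
    m=((i[:,:,0]-i[:,:,2]>-2)&(i.sum(2)>230)); m=comp(cv2.morphologyEx(m.astype(np.uint8),cv2.MORPH_OPEN,np.ones((3,3))),pt)
    ct=max(cv2.findContours(m.astype(np.uint8),0,1)[0],key=cv2.contourArea)
    h=cv2.convexHull(ct); q=cv2.minAreaRect(h)
    for e in np.linspace(.01,.15,30):
        a=cv2.approxPolyDP(h,e*cv2.arcLength(h,True),True)[:,0]
        if len(a)==4: break
    return a.astype(float)
for tp,sp in(((280,231),(346,308)),((187,130),(398,450)),((235,366),(448,237))):
    for n,c,p in(("top",T,tp),("scene",S,sp)):
        q=quad(c,p); 
        w=np.array([onz(c,*x,4) for x in q])
        print(n,p,q.tolist(),"ctr z4",w.mean(0).round(1),"sides",[round(np.linalg.norm(w[i]-w[i-1])) for i in range(len(w))], "ang",[round(np.degrees(np.arctan2(*(w[i]-w[i-1])[1::-1]))) for i in range(len(w))])
for n,c,p in(("top",T,(424,234)),("scene",S,(226,203))):
    i=c["img"].astype(int);x,y=p
    sat=i.max(2)-i.min(2); print(n,"cap rgb",i[y,x]); m=(i.min(2)>(95 if n=="top" else 110))&(sat<50)
    m=comp(m,p);ys,xs=np.nonzero(m);print("bbox",xs.min(),xs.max(),ys.min(),ys.max(),m.sum())
a=cv2.resize(T["img"][195:285,375:465],(400,400),interpolation=2);b=cv2.resize(S["img"][180:280,180:280],(400,400),interpolation=2)
d=cv2.resize(T["img"][180:285,225:335],(400,200))
top=np.hstack([a,b]); bot=np.hstack([d,cv2.resize(S["img"][255:360,280:410],(400,200))])
cv2.imwrite("pics/crop.png",np.clip(np.vstack([top,bot])[:,:,::-1].astype(float)*1.5,0,255))
E
```

```text
tray floor rgb [130. 127. 124.] bench [100. 100.  97.]
top (280, 231) [[17.0, 42.0], [639.0, 44.0], [639.0, 380.0], [0.0, 479.0]] ctr z4 [516.6  82.1   4. ] sides [1030, 1507, 780, 1442] ang [3, -90, 177, 100]
tray floor rgb [141. 139. 139.] bench [113. 115. 113.]
scene (346, 308) [[273.0, 276.0], [336.0, 252.0], [407.0, 311.0], [342.0, 369.0]] ctr z4 [499.2 154.5   4. ] sides [273, 157, 222, 192] ang [-118, 151, 70, -13]
tray floor rgb [123. 120. 117.] bench [ 99. 100.  96.]
top (187, 130) [[164.0, 92.0], [227.0, 105.0], [210.0, 169.0], [146.0, 154.0]] ctr z4 [749.5 404.4   4. ] sides [158, 158, 161, 159] ang [-13, -102, 167, 77]
tray floor rgb [143. 141. 140.] bench [110. 112. 110.]
scene (398, 450) [[496.0, 475.0], [313.0, 479.0], [295.0, 459.0], [411.0, 392.0]] ctr z4 [743.9 368.8   4. ] sides [180, 277, 42, 229] ang [69, -57, -106, 152]
tray floor rgb [123. 120. 118.] bench [98. 98. 95.]
top (235, 366) [[17.0, 42.0], [639.0, 44.0], [639.0, 380.0], [0.0, 479.0]] ctr z4 [516.6  82.1   4. ] sides [1030, 1507, 780, 1442] ang [3, -90, 177, 100]
tray floor rgb [141. 139. 139.] bench [112. 115. 113.]
scene (448, 237) [[444.0, 196.0], [505.0, 241.0], [480.0, 319.0], [392.0, 231.0]] ctr z4 [209.2 295.5   4. ] sides [205, 207, 261, 305] ang [165, 63, 5, -121]
top cap rgb [144 142 138]
bbox 412 440 222 245 526
scene cap rgb [136 134 123]
bbox 70 639 98 479 81959[ WARN:0@0.129] global loadsave.cpp:1063 imwrite_ Unsupported depth image for selected encoder is fallbacked to CV_8U.
```

View pics/crop.png

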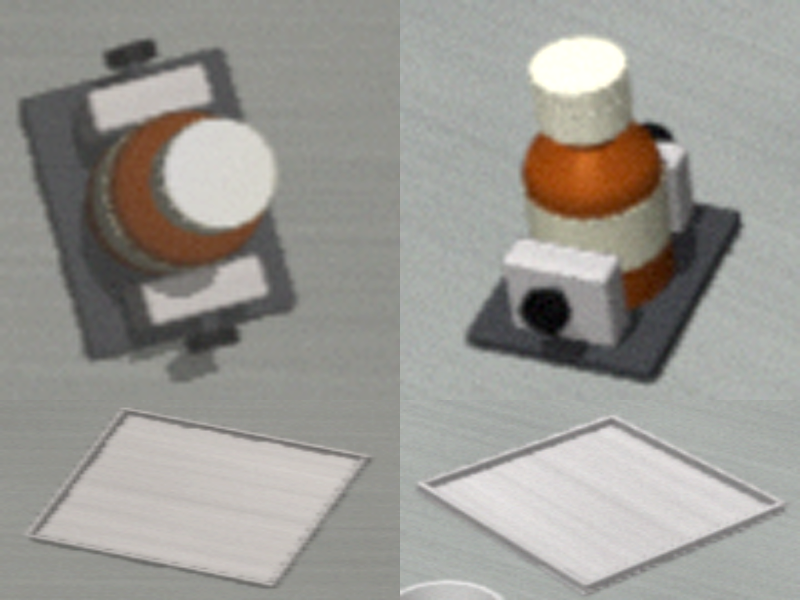

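The crops show the bright cap top disc at top px ≈ (424,234) and scene px ≈ (224,196), and an empty tray. Next come local Otsu masks with ray casting.

```bash
python3 - <<'E'
import pickle,cv2,numpy as np
from h import *
S=pickle.load(open("scene.pkl","rb"));T=pickle.load(open("top.pkl","rb"))
def big(m,pt):
    n,l=cv2.connectedComponents(m.astype(np.uint8));k=(l==l[pt[1],pt[0]]).astype(np.uint8)
    return max(cv2.findContours(k,0,cv2.CHAIN_APPROX_NONE)[0],key=cv2.contourArea)
R=[]
for n,c,p,th in(("top",T,(424,234),105),("scene",S,(224,194),None)):
    x,y=p; g=c["img"].min(2); w=g[y-14:y+24,x-16:x+16]
    print(n,"column",g[y-12:y+28:2,x])
    t=th or int(g[y-3:y+3,x-4:x+4].mean()*0.86); m=np.zeros_like(g); m[y-20:y+22,x-22:x+22]=(g>=t)[y-20:y+22,x-22:x+22]
    if n=="top": m=np.where(g>=int(g[y,x]*.85),m,0)
    ct=big(m,p); e=cv2.fitEllipse(ct); print(n,"ellipse",np.round(e[0],1),np.round(e[1],1),round(e[2])); R.append(e[0])
    print(" at z154:",onz(c,*e[0],154).round(1)," plus width", onz(c,e[0][0]-12.75,e[0][1],154).round(1) if n=="top" else "")
print("cap top tri",[np.round(v,1) for v in tri(ray(T,*R[0]),ray(S,*R[1]))])
for tp,sp in(((280,231),(346,308)),((187,130),None),((235,366),(448,237))):
    cs=[]
    for n,c,p in(("top",T,tp),("scene",S,sp)):
        if p is None: continue
        x,y=p; i=c["img"].astype(int); d=cv2.GaussianBlur((i[:,:,0]-i[:,:,2]+0.25*i.mean(2)).astype(np.float32),(3,3),0)
        r=65;x0,y0=max(0,x-r),max(0,y-r);w=d[y0:y+r,x0:x+r];w8=cv2.normalize(w,None,0,255,cv2.NORM_MINMAX).astype(np.uint8)
        _,b=cv2.threshold(w8,0,1,cv2.THRESH_OTSU);b=cv2.morphologyEx(b,cv2.MORPH_OPEN,np.ones((5,5)))
        h=cv2.convexHull(big(b,(x-x0,y-y0)))
        for e in np.linspace(.01,.15,40):
            a=cv2.approxPolyDP(h,e*cv2.arcLength(h,True),True)[:,0]
            if len(a)==4: break
        q=a+np.array([x0,y0]); w=np.array([onz(c,*v,4) for v in q]); cs.append(q)
        d1=np.linalg.solve(np.c_[q[2]-q[0],-(q[3]-q[1])].astype(float),q[1]-q[0])[0]; ctr=q[0]+d1*(q[2]-q[0]); cs[-1]=ctr
        print(n,p,q.tolist(),"ctr px",ctr.round(1),"ctr z4",onz(c,*ctr,4).round(1),"sides",[round(np.linalg.norm(w[k]-w[k-1])) for k in range(4)])
    if len(cs)==2: print("  tri",[np.round(v,1) for v in tri(ray(T,*cs[0]),ray(S,*cs[1]))])
b=np.array([[20,98],[222,48],[297,305],[88,360]])/4.444+[375,195]-.4
w=np.array([onz(T,*v,12) for v in b]);print("base",w.mean(0).round(1),[round(np.linalg.norm(w[k]-w[k-1])) for k in range(4)],"x-ang",np.degrees(np.arctan2(*(w[2]-w[1])[1::-1])).round(1))
E
```

```text
top column [132 138 135 135 137 137 138 140 137 137 138 135  85  29  29  26  74 112
 124 121]
top ellipse [424.  233.4] [23.2 23.6] 94
 at z154: [ 492.  -125.4  154. ]  plus width [ 491.7 -100.4  154. ]
scene column [114 110 114 119 159 166 164 165 165 165 155 117 107 113 108 110 109  50
  16  25]
scene ellipse [223.7 196. ] [13.2 22.8] 83
 at z154: [ 496.9 -124.   154. ]  plus width 
cap top tri [array([ 492.9, -126.9,  150.2]), array([0.8, 0.8])]
top (280, 231) [[260, 190], [322, 212], [299, 274], [237, 251]] ctr px [279.3 231.6] ctr z4 [507.4 175.9   4. ] sides [153, 155, 154, 154]
scene (346, 308) [[350, 270], [396, 314], [338, 349], [293, 300]] ctr px [344.4 307. ] ctr z4 [513.1 176.8   4. ] sides [149, 151, 145, 151]
  tri [array([508.4, 175.6,  -1.2]), array([1., 1.])]
top (187, 130) [[165, 94], [225, 107], [209, 168], [148, 153]] ctr px [186.4 130. ] ctr z4 [748.9 405.    4. ] sides [150, 151, 153, 152]
top (235, 366) [[221, 320], [281, 351], [249, 413], [189, 380]] ctr px [234.7 365.6] ctr z4 [200.2 269.8   4. ] sides [152, 155, 154, 155]
scene (448, 237) [[450, 211], [490, 247], [440, 266], [403, 228]] ctr px [445.2 237.2] ctr z4 [201.5 272.1   4. ] sides [142, 149, 140, 145]
  tri [array([199.4, 270.9,   1.8]), array([0.7, 0.7])]
base [ 491.5 -124.9   12. ] [139, 108, 138, 111] x-ang -164.3
```

Cap axis ≈ (492.5, -125.5), with the top at 150–154 against the nominal 154. The clamp base centre (491.5, -125) agrees. The chosen tray is at (509, 176): its y is 176 against 405 and 271 for the others, so it is farthest right, and its triangulated floor height of -1 is within calibration error. I'll move above the cap and wind joint 6 back to leave room for the turn.

play_rows:
  commands: "25 42 0 0 0 -0.45 0;25 42 0 0 0 -0.45 0;25 42 0 0 0 -0.45 0;25 42 0 0 0 -0.45 0;25 42 0 0 0 -0.45 0;25 42 0 0 0 -0.45 0;25 42 0 0 0 -0.45 0;25 42 0 0 0 -0.45 0;25 42 0 0 0 -0.45 0;25 42 0 0 0 -0.45 0"
  newtons: 60

```text
time: 1.1
tool_pos: [466.4, -164.5, 222.4]
tcp_rot: [0.0, 0.99, -0.139, -0.0]
force: [0.6, -1.4, -0.4]
finger_gap: 87.2
```

play_rows:
  commands: "26 40 0 0 0 0 0;0 0 0 0 0 0 0;0 0 0 0 0 0 0"

```text
time: 1.4
tool_pos: [491.9, -125.4, 222.0]
tcp_rot: [0.0, 0.991, -0.136, -0.001]
force: [-0.2, 0.3, -0.3]
finger_gap: 86.9
```

play_rows:
  commands: "0 0 -30 0 0 0 0;0 0 -30 0 0 0 0;0 0 -25 0 0 0 0;0 0 -13 0 0 0 0;0 0 0 0 0 0 0;0 0 0 0 0 0 0"

```text
time: 2.0
tool_pos: [492.1, -127.5, 125.3]
tcp_rot: [0.0, 0.99, -0.138, 0.0]
force: [0.6, 0.6, 0.6]
finger_gap: 87.6
```

```bash
python3 - <<'E'
from bench import env
import cv2,numpy as np
a=env.capture("scene")["img"][140:280,160:300];b=env.capture("top")["img"][180:300,360:480]
cv2.imwrite("pics/grasp.png",np.clip(np.hstack([cv2.resize(a,(400,400)),cv2.resize(b,(400,400))])[:,:,::-1]*1.4,0,255).astype(np.uint8));print(env.state()["tool_pos"],env.state()["force"],env.state()["joint_pos"])
E
```

```text
[ 492.97149713 -127.37991623  126.23038648] [ 0.53382191 -0.055303    1.12746799] [-4.07825290e-01  3.35871764e-02  1.92081362e+00 -4.27297604e-05
  1.18439930e+00  1.43909076e+00]
```

View pics/grasp.png

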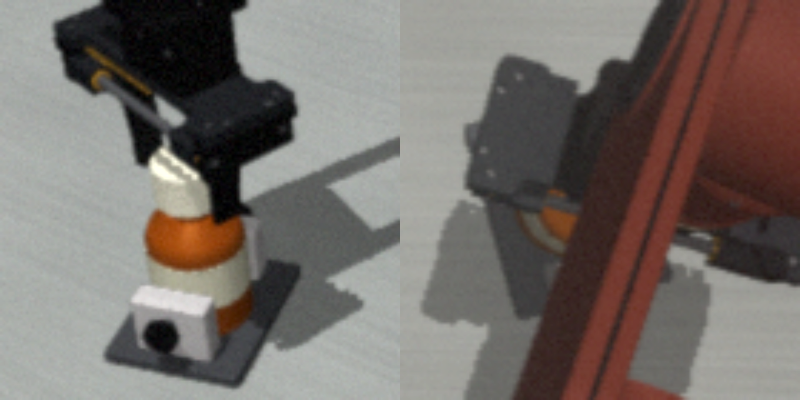

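The fingers straddle the cap, with the right finger beside it and the left one behind, and the force is near zero. Next I close at 60 N.

play_rows:
  commands: "0 0 0 0 0 0 1;0 0 0 0 0 0 1;0 0 0 0 0 0 1;0 0 0 0 0 0 1;0 0 0 0 0 0 1;0 0 0 0 0 0 1;0 0 0 0 0 0 1;0 0 0 0 0 0 1"
  newtons: 60

```text
time: 2.9
tool_pos: [492.3, -125.3, 124.6]
tcp_rot: [-0.001, 0.991, -0.137, 0.0]
force: [1.4, 5.6, 1.4]
finger_gap: 48.7
```

play_rows:
  commands: "0 1 0 0 0 0 1;0 0 0 0 0 0.5 1;0 0 0 0 0 0.5 1;0 0 0 0 0 0.5 1;0 0 0 0 0 0 1;0 0 0 0 0 0 1"

```text
time: 3.5
tool_pos: [492.0, -126.4, 124.6]
tcp_rot: [0.001, 0.999, -0.034, 0.0]
force: [2.1, -5.2, -1.9]
finger_gap: 48.6
```

```bash
cat > st.py <<'E'
from bench import env
import numpy as np
s=env.state();q=s["tcp_rot"];print("t",s["time"],"pos",s["tool_pos"].round(1),"yaw",np.degrees(2*np.arctan2(q[2],q[1])).round(1),"F",s["force"].round(1),"M",s["ft_torque"].round(2),"gap",round(s["finger_gap"],1),"j6",s["joint_pos"][5].round(2))
E
python3 st.py
```

```text
t 3.5 pos [ 492.  -126.4  124.6] yaw -3.9 F [ 2.1 -5.2 -1.9] M [-0.54 -0.23  0.02] gap 48.6 j6 1.23
```

play_rows:
  commands: "0 -0.5 0 0 0 0.5 1;0 0 0 0 0 0.5 1;0 0 0 0 0 0.5 1;0 0 0 0 0 0.5 1"

```text
time: 3.9
tool_pos: [493.1, -127.1, 124.7]
tcp_rot: [0.001, 0.994, 0.106, 0.001]
force: [7.1, -5.3, -5.1]
finger_gap: 48.9
```

```bash
python3 st.py
```

```text
t 3.9 pos [ 493.1 -127.1  124.7] yaw 12.2 F [ 7.1 -5.3 -5.1] M [-0.67 -1.02 -0.76] gap 48.9 j6 0.95
```

play_rows:
  commands: "-0.5 0.5 -1 0 0 0 1;0 0 0 0 0 0 1;0 0 0 0 0 0 1"

```text
time: 4.2
tool_pos: [493.2, -127.1, 124.6]
tcp_rot: [0.002, 0.994, 0.105, 0.002]
force: [4.7, -6.1, -1.2]
finger_gap: 48.6
```

```bash
python3 st.py
```

```text
t 4.2 pos [ 493.2 -127.1  124.6] yaw 12.0 F [ 4.7 -6.1 -1.2] M [-0.75 -0.75 -0.44] gap 48.6 j6 0.95
```

play_rows:
  commands: "-0.5 0.5 0 0 0 0.6 1;0 0 0 0 0 0.6 1;0 0 0 0 0 0.6 1;0 0 0 0 0 0.6 1"

```text
time: 4.6
tool_pos: [491.8, -125.2, 124.5]
tcp_rot: [0.0, 0.962, 0.272, 0.001]
force: [-0.2, -0.1, 3.1]
finger_gap: 49.1
```

```bash
python3 st.py
```

```text
t 4.6 pos [ 491.8 -125.2  124.5] yaw 31.5 F [-0.2 -0.1  3.1] M [-0.23 -0.05 -0.03] gap 49.1 j6 0.62
```

play_rows:
  commands: "0 0 0 0 0 0.6 1;0 0 0 0 0 0.4 1"

```text
time: 4.8
tool_pos: [491.7, -125.8, 124.5]
tcp_rot: [0.001, 0.941, 0.338, 0.001]
force: [0.6, -2.8, 1.9]
finger_gap: 48.9
```

```bash
python3 st.py;python3 - <<'E'
from bench import env
import cv2,numpy as np
c=env.capture("scene")["img"][165:235,190:260]
cv2.imwrite("pics/turn.png",np.clip(cv2.resize(c,(560,560),interpolation=2)[:,:,::-1]*1.4,0,255).astype(np.uint8))
E
```

```text
t 4.8 pos [ 491.7 -125.8  124.5] yaw 39.5 F [ 0.6 -2.8  1.9] M [-0.51 -0.15 -0.03] gap 48.9 j6 0.48
```

View pics/turn.png

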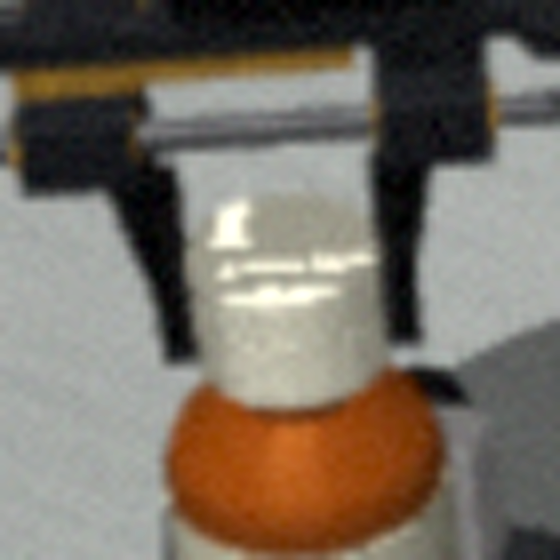

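The grip is centred and holding. Mz is near 0, so the pawls are passed at about 55° of turning. Next comes a gentle upward preload in small steps while watching Fz.

play_rows:
  commands: "0 0 1.5 0 0 0 1;0 0 0 0 0 0 1;0 0 0 0 0 0 1"

```text
time: 5.15
tool_pos: [491.6, -125.5, 125.1]
tcp_rot: [0.001, 0.942, 0.336, 0.001]
force: [4.9, -4.7, -2.5]
finger_gap: 48.7
```

```bash
python3 st.py
```

```text
t 5.15 pos [ 491.6 -125.5  125.1] yaw 39.3 F [ 4.9 -4.7 -2.5] M [-0.76 -0.72 -0.  ] gap 48.7 j6 0.48
```

play_rows:
  commands: "0 0 1 0 0 0 1;0 0 0 0 0 0 1;0 0 0 0 0 0 1"

```text
time: 5.45
tool_pos: [491.5, -125.5, 125.9]
tcp_rot: [0.001, 0.942, 0.336, 0.0]
force: [5.8, -3.3, -3.4]
finger_gap: 49.1
```

```bash
python3 st.py
```

```text
t 5.45 pos [ 491.5 -125.5  125.9] yaw 39.3 F [ 5.8 -3.3 -3.4] M [-0.76 -0.85  0.01] gap 49.1 j6 0.48
```

play_rows:
  commands: "0.4 -0.3 0.5 0 0 0.5 1;0 0 0 0 0 0 1;0 0 0 0 0 0 1"

```text
time: 5.75
tool_pos: [491.6, -125.7, 126.5]
tcp_rot: [0.0, 0.93, 0.369, 0.0]
force: [3.9, -4.3, -1.6]
finger_gap: 48.9
```

play_rows:
  commands: "0 0 0 0 0 0.7 1;0 0 0 0 0 0 1;0 0 0 0 0 0 1"

```text
time: 6.05
tool_pos: [491.8, -125.7, 126.6]
tcp_rot: [0.001, 0.91, 0.414, 0.0]
force: [4.8, -4.0, -1.2]
finger_gap: 48.7
```

play_rows:
  commands: "0 0 0 0 0 0.7 1;0 0 0 0 0 0 1;0 0 0 0 0 0 1"

```text
time: 6.35
tool_pos: [491.9, -125.8, 126.6]
tcp_rot: [0.001, 0.889, 0.458, 0.0]
force: [3.9, -4.6, -2.2]
finger_gap: 48.7
```

play_rows:
  commands: "0.5 -0.5 0.8 0 0 0 1;0 0 0 0 0 0 1;0 0 0 0 0 0 1"

```text
time: 6.65
tool_pos: [491.9, -125.8, 127.1]
tcp_rot: [0.0, 0.889, 0.458, 0.0]
force: [3.4, -3.7, -3.8]
finger_gap: 49.1
```

```bash
python3 st.py
```

```text
t 6.65 pos [ 491.9 -125.8  127.1] yaw 54.6 F [ 3.4 -3.7 -3.8] M [-0.63 -0.81 -0.  ] gap 49.1 j6 0.21
```

play_rows:
  commands: "0 0 0 0 0 0.7 1;0 0 0 0 0 0 1;0 0 0 0 0 0 1"

```text
time: 6.95
tool_pos: [492.1, -126.1, 127.2]
tcp_rot: [0.0, 0.865, 0.501, 0.0]
force: [4.1, -4.6, -3.1]
finger_gap: 48.7
```

play_rows:
  commands: "0 0 0 0 0 0.7 1;0 0 0 0 0 0 1;0 0 0 0 0 0 1"

```text
time: 7.25
tool_pos: [492.2, -126.2, 127.3]
tcp_rot: [0.001, 0.84, 0.543, 0.0]
force: [4.5, -3.9, -3.7]
finger_gap: 49.1
```

play_rows:
  commands: "0 0 0 0 0 0.7 1;0 0 0 0 0 0 1;0 0 0 0 0 0 1"

```text
time: 7.55
tool_pos: [492.4, -126.3, 127.4]
tcp_rot: [0.001, 0.812, 0.583, 0.0]
force: [6.4, -3.8, -2.9]
finger_gap: 48.7
```

play_rows:
  commands: "0.3 -0.3 0 0 0 0.7 1;0 0 0 0 0 0 1;0 0 0 0 0 0 1"

```text
time: 7.85
tool_pos: [492.7, -126.3, 127.4]
tcp_rot: [0.001, 0.783, 0.622, 0.0]
force: [5.5, -3.0, -4.3]
finger_gap: 48.9
```

play_rows:
  commands: "0 0 0 0 0 0.7 1;0 0 0 0 0 0 1;0 0 0 0 0 0 1"

```text
time: 8.15
tool_pos: [492.9, -126.5, 127.5]
tcp_rot: [0.001, 0.751, 0.66, 0.0]
force: [5.8, -4.7, -4.6]
finger_gap: 48.9
```

play_rows:
  commands: "0 0 0 0 0 0.7 1;0 0 0 0 0 0 1;0 0 0 0 0 0 1"

```text
time: 8.45
tool_pos: [493.1, -126.6, 127.6]
tcp_rot: [0.001, 0.718, 0.696, 0.0]
force: [6.6, -4.0, -4.0]
finger_gap: 49.1
```

play_rows:
  commands: "0 0 0 0 0 0.7 1;0 0 0 0 0 0 1;0 0 0 0 0 0 1"

```text
time: 8.75
tool_pos: [493.3, -126.7, 127.6]
tcp_rot: [0.002, 0.683, 0.73, 0.001]
force: [7.4, -4.6, -4.6]
finger_gap: 48.9
```

play_rows:
  commands: "0 0 0 0 0 0.7 1;0 0 0 0 0 0 1;0 0 0 0 0 0 1"

```text
time: 9.05
tool_pos: [493.6, -126.6, 127.7]
tcp_rot: [0.002, 0.647, 0.762, 0.001]
force: [8.2, -4.5, -5.0]
finger_gap: 49.0
```

play_rows:
  commands: "0 0 0 0 0 0.7 1;0 0 0 0 0 0 1;0 0 0 0 0 0 1"

```text
time: 9.35
tool_pos: [493.9, -126.5, 127.8]
tcp_rot: [0.002, 0.609, 0.793, 0.001]
force: [8.7, -4.0, -5.4]
finger_gap: 49.3
```

play_rows:
  commands: "1.2 -0.5 0 0 0 0.6 1;0 0 0 0 0 0 1;0 0 0 0 0 0 1"

```text
time: 9.65
tool_pos: [494.2, -126.6, 127.5]
tcp_rot: [0.001, 0.575, 0.818, 0.0]
force: [6.5, -2.4, -3.2]
finger_gap: 48.8
```

play_rows:
  commands: "0 0 0 0 0 0.7 1;0 0 0 0 0 0 1;0 0 0 0 0 0 1"

```text
time: 9.95
tool_pos: [494.3, -126.7, 127.5]
tcp_rot: [0.001, 0.535, 0.845, 0.0]
force: [6.4, -2.9, -3.7]
finger_gap: 49.0
```

play_rows:
  commands: "0 0 0 0 0 0.7 1;0 0 0 0 0 0 1;0 0 0 0 0 0 1"

```text
time: 10.25
tool_pos: [494.6, -126.6, 127.6]
tcp_rot: [0.001, 0.493, 0.87, 0.001]
force: [7.9, -1.7, -3.9]
finger_gap: 49.0
```

play_rows:
  commands: "0.8 0 0 0 0 0.7 1;0 0 0 0 0 0 1;0 0 0 0 0 0 1"

```text
time: 10.55
tool_pos: [494.9, -126.1, 127.5]
tcp_rot: [0.001, 0.45, 0.893, 0.001]
force: [5.5, -1.4, -3.1]
finger_gap: 49.1
```

play_rows:
  commands: "0 0 0 0 0 0.7 1;0 0 0 0 0 0 1;0 0 0 0 0 0 1"

```text
time: 10.85
tool_pos: [495.0, -126.3, 127.7]
tcp_rot: [0.001, 0.405, 0.914, 0.001]
force: [5.4, -0.6, -2.0]
finger_gap: 49.0
```

play_rows:
  commands: "0 0 0 0 0 0.7 1;0 0 0 0 0 0 1;0 0 0 0 0 0 1"

```text
time: 11.15
tool_pos: [495.0, -126.1, 127.6]
tcp_rot: [0.001, 0.36, 0.933, 0.001]
force: [5.7, -0.9, -1.3]
finger_gap: 49.3
```

```bash
python3 st.py
```

```text
t 11.15 pos [ 495.  -126.1  127.6] yaw 137.8 F [ 5.7 -0.9 -1.3] M [-0.03 -1.23  0.04] gap 49.3 j6 -1.24
```

Fz is fading at about 153° of turning. I'll probe with a small lift.

play_rows:
  commands: "0 0 1 0 0 0 1;0 0 0 0 0 0 1;0 0 0 0 0 0 1"

```text
time: 11.45
tool_pos: [495.0, -126.0, 128.0]
tcp_rot: [0.001, 0.36, 0.933, 0.001]
force: [8.3, -1.2, -5.9]
finger_gap: 48.9
```

```bash
python3 st.py
```

```text
t 11.45 pos [ 495. -126.  128.] yaw 137.8 F [ 8.3 -1.2 -5.9] M [-0.21 -1.53  0.05] gap 48.9 j6 -1.24
```

play_rows:
  commands: "1.2 0 0 0 0 0 1;0 0 0 0 0 0 1;0 0 0 0 0 0 1"

```text
time: 11.75
tool_pos: [495.2, -126.0, 128.0]
tcp_rot: [-0.0, 0.36, 0.933, 0.0]
force: [3.6, 0.2, -4.4]
finger_gap: 48.9
```

```bash
python3 st.py
```

```text
t 11.75 pos [ 495.2 -126.   128. ] yaw 137.8 F [ 3.6  0.2 -4.4] M [ 0.03 -0.87  0.06] gap 48.9 j6 -1.24
```

play_rows:
  commands: "0 0 0 0 0 0.7 1;0 0 0 0 0 0 1;0 0 0 0 0 0 1"

```text
time: 12.05
tool_pos: [495.5, -126.7, 128.1]
tcp_rot: [0.0, 0.314, 0.949, 0.0]
force: [5.0, -2.0, -6.2]
finger_gap: 49.2
```

```bash
python3 st.py
```

```text
t 12.05 pos [ 495.5 -126.7  128.1] yaw 143.4 F [ 5.  -2.  -6.2] M [-0.27 -1.14 -0.04] gap 49.2 j6 -1.34
```

play_rows:
  commands: "0.4 -0.3 0 0 0 0.5 1;0 0 0 0 0 0 1;0 0 0 0 0 0 1"

```text
time: 12.35
tool_pos: [496.1, -127.2, 128.1]
tcp_rot: [0.001, 0.281, 0.96, -0.0]
force: [5.6, -2.3, -6.7]
finger_gap: 49.1
```

play_rows:
  commands: "0 0 0 0 0 0.5 1;0 0 0 0 0 0 1;0 0 0 0 0 0 1"

```text
time: 12.65
tool_pos: [496.5, -127.4, 128.2]
tcp_rot: [0.001, 0.247, 0.969, -0.0]
force: [7.8, -3.1, -7.1]
finger_gap: 48.5
```

play_rows:
  commands: "0 0 0 0 0 0.5 1;0 0 0 0 0 0 1;0 0 0 0 0 0 1"

```text
time: 12.95
tool_pos: [497.3, -127.3, 128.5]
tcp_rot: [0.002, 0.213, 0.977, 0.0]
force: [9.4, -2.0, -7.5]
finger_gap: 48.8
```

```bash
python3 st.py;python3 - <<'E'
from bench import env
import cv2,numpy as np
a=env.capture("scene")["img"][150:250,180:280];b=env.capture("top")["img"][190:290,370:470]
cv2.imwrite("pics/t2.png",np.clip(np.hstack([cv2.resize(a,(400,400),interpolation=2),cv2.resize(b,(400,400),interpolation=2)])[:,:,::-1]*1.4,0,255).astype(np.uint8))
E
```

```text
t 12.95 pos [ 497.3 -127.3  128.5] yaw 155.4 F [ 9.4 -2.  -7.5] M [-0.41 -1.88 -0.06] gap 48.8 j6 -1.55
```

View pics/t2.png

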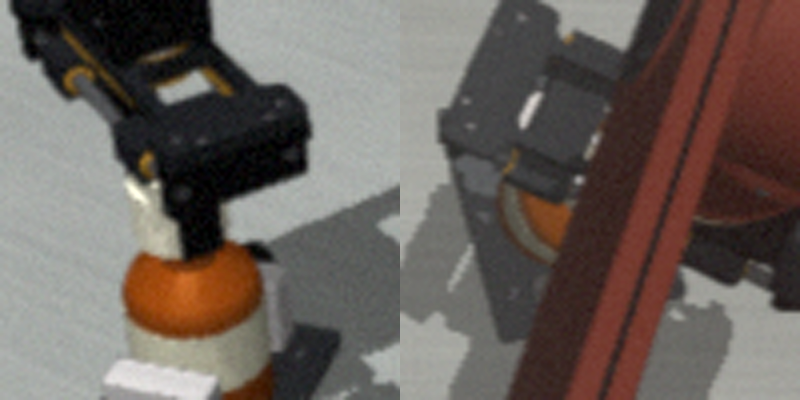

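The lateral force and drift have built up, so the cap sits off-centre in the pads. I'll lower it, release, look, and regrip centred.

play_rows:
  commands: "0.8 -0.3 -1.5 0 0 0 1;0 0 -1.5 0 0 0 1;0 0 -0.5 0 0 0 1;0 0 0 0 0 0 1"

```text
time: 13.45
tool_pos: [497.6, -127.4, 125.8]
tcp_rot: [0.001, 0.213, 0.977, 0.0]
force: [7.1, -0.7, 1.7]
finger_gap: 48.8
```

```bash
python3 st.py
```

```text
t 13.45 pos [ 497.6 -127.4  125.8] yaw 155.4 F [ 7.1 -0.7  1.7] M [ 0.09 -1.15 -0.08] gap 48.8 j6 -1.55
```

play_rows:
  commands: "0 0 0 0 0 0 0;0 0 0 0 0 0 0;0 0 0 0 0 0 0;0 0 0 0 0 0 0;0 0 0 0 0 0 0"

```text
time: 13.95
tool_pos: [496.1, -127.1, 124.5]
tcp_rot: [-0.001, 0.213, 0.977, 0.0]
force: [0.7, 0.1, 0.5]
finger_gap: 80.8
```

```bash
python3 st.py
```

```text
t 13.95 pos [ 496.1 -127.1  124.5] yaw 155.4 F [0.7 0.1 0.5] M [ 0.05 -0.09  0.02] gap 80.8 j6 -1.55
```

play_rows:
  commands: "0 0 35 0 0 0 0;0 0 35 0 0 -0.5 0;-20 -30 5 0 0 -1 0;-20 -40 0 0 0 -1 0;-20 -40 0 0 0 -1 0;-20 -40 0 0 0 -1 0;0 0 0 0 0 -1 0;0 0 0 0 0 -1 0;0 0 0 0 0 -1 0;0 0 0 0 0 0 0"

```text
time: 14.95
tool_pos: [416.2, -277.3, 199.7]
tcp_rot: [-0.0, 0.674, 0.739, -0.0]
force: [0.2, -0.8, 0.2]
finger_gap: 87.0
```

```bash
python3 st.py;python3 - <<'E'
from bench import env
import cv2,numpy as np,pickle
from h import *
S=env.capture("scene");T=env.capture("top");pickle.dump((S,T),open("c2.pkl","wb"))
R=[]
for n,c,(x,y),f in(("top",T,(424,234),.78),("scene",S,(224,194),.86)):
    g=c["img"].min(2);t=g[y-3:y+3,x-4:x+4].mean()*f;m=np.zeros(g.shape,np.uint8);m[y-20:y+22,x-22:x+22]=(g>=t)[y-20:y+22,x-22:x+22]
    k,l=cv2.connectedComponents(m);ct=max(cv2.findContours((l==l[y,x]).astype(np.uint8),0,1)[0],key=cv2.contourArea);e=cv2.fitEllipse(ct);R.append(e[0]);print(n,t,np.round(e[0],1),np.round(e[1],1),onz(c,*e[0],154).round(1))
print(tri(ray(T,*R[0]),ray(S,*R[1])))
a=S["img"][160:240,180:280];b=T["img"][195:275,375:475]
cv2.imwrite("pics/t3.png",np.clip(np.hstack([cv2.resize(a,(400,320),interpolation=2),cv2.resize(b,(400,320),interpolation=2)])[:,:,::-1]*1.4,0,255).astype(np.uint8))
E
```

```text
t 14.95 pos [ 416.2 -277.3  199.7] yaw 95.3 F [ 0.2 -0.8  0.2] M [-0.02 -0.09 -0.01] gap 87.0 j6 -0.84
top 107.99750000000002 [426.1 232.3] [23.  24.4] [ 494.3 -129.6  154. ]
scene 147.5975 [221.8 196.2] [12.6 22.2] [ 499.6 -126.8  154. ]
(array([ 494.9896912 , -130.91505271,  149.50406056]), [np.float64(0.31903232401783066), np.float64(0.3190323240177636)])
```

View pics/t3.png

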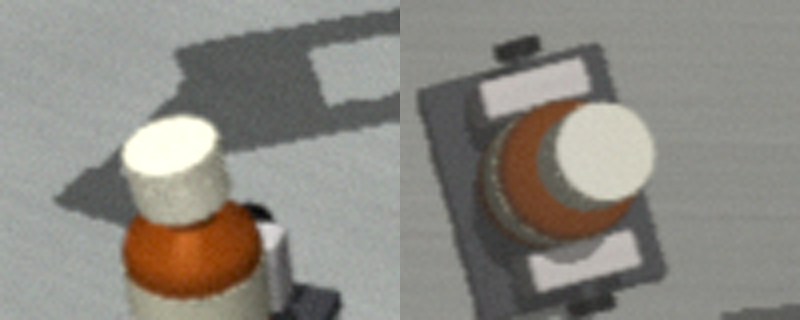

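The picture shows the cap leaning, with its top disc at top px (426,232). That puts it at ≈ (495,-131), against (492.5,-126) upright. My lateral following tipped it. I'll regrip with the closing line along the lean (azimuth -61°, yaw ≈ 29°), centred on the bottle axis, to square it up.

play_rows:
  commands: "12 25 0 0 0 -0.95 0;12 25 0 0 0 -0.95 0;12 25 0 0 0 -0.95 0;12 25 0 0 0 -0.95 0;12 25 0 0 0 -0.95 0;12 25 0 0 0 -0.95 0;4 2 0 0 0 -0.95 0;0 0 0 0 0 -0.95 0;0 0 0 0 0 -0.7 0;0 0 0 0 0 0 0"

```text
time: 16.05
tool_pos: [492.6, -124.8, 199.8]
tcp_rot: [-0.0, 0.968, 0.252, -0.0]
force: [-0.0, 0.0, 0.6]
finger_gap: 86.9
```

```bash
python3 st.py
```

```text
t 16.05 pos [ 492.6 -124.8  199.8] yaw 29.2 F [-0.   0.   0.6] M [-0.04 -0.02 -0.02] gap 86.9 j6 0.66
```

play_rows:
  commands: "0 0 -30 0 0 0 0;0 0 -30 0 0 0 0;0 0 -16 0 0 0 0;0 0 0 0 0 0 0.3;0 0 0 0 0 0 1;0 0 0 0 0 0 1;0 0 0 0 0 0 1;0 0 0 0 0 0 1;0 0 0 0 0 0 1;0 0 0 0 0 0 1"
  newtons: 40

```text
time: 17.05
tool_pos: [494.8, -127.3, 126.1]
tcp_rot: [0.003, 0.968, 0.251, 0.002]
force: [3.3, -4.5, 3.3]
finger_gap: 50.6
```

```bash
python3 st.py
```

```text
t 17.05 pos [ 494.8 -127.3  126.1] yaw 29.0 F [ 3.3 -4.5  3.3] M [-0.87 -0.51  0.07] gap 50.6 j6 0.66
```

The cap still pushes the tool the same way, which fits one tab riding on a lug just past the release window. I'll turn back clockwise slowly.

play_rows:
  commands: "0 0 0 0 0 -0.7 1;0 0 0 0 0 0 1;0 0 0 0 0 0 1"

```text
time: 17.35
tool_pos: [494.6, -127.8, 126.1]
tcp_rot: [0.003, 0.979, 0.203, 0.002]
force: [2.2, -7.0, 2.4]
finger_gap: 50.5
```

play_rows:
  commands: "0 0 0 0 0 -0.7 1;0 0 0 0 0 0 1;0 0 0 0 0 0 1"

```text
time: 17.65
tool_pos: [494.3, -128.0, 126.2]
tcp_rot: [0.003, 0.988, 0.155, 0.002]
force: [0.3, -8.0, 4.3]
finger_gap: 50.2
```

play_rows:
  commands: "0 0 0 0 0 -0.7 1;0 0 0 0 0 0 1;0 0 0 0 0 0 1"

```text
time: 17.95
tool_pos: [492.6, -126.0, 125.4]
tcp_rot: [0.001, 0.994, 0.107, 0.0]
force: [-6.4, -0.9, 9.5]
finger_gap: 50.1
```

```bash
python3 st.py
```

```text
t 17.95 pos [ 492.6 -126.   125.4] yaw 12.3 F [-6.4 -0.9  9.5] M [-0.35  0.85 -0.14] gap 50.1 j6 0.95
```

The lean popped out: the tool is back at (492.6,-126) and Fz is a downward press. Next I'll lift gently and watch.

play_rows:
  commands: "0 0 1.5 0 0 0 1;0 0 0 0 0 0 1;0 0 0 0 0 0 1"

```text
time: 18.25
tool_pos: [492.4, -125.6, 126.0]
tcp_rot: [0.0, 0.994, 0.107, -0.0]
force: [-4.9, -1.3, 6.6]
finger_gap: 50.0
```

play_rows:
  commands: "0 0 1.5 0 0 0 1;0 0 0 0 0 0 1;0 0 0 0 0 0 1"

```text
time: 18.55
tool_pos: [492.4, -125.4, 126.6]
tcp_rot: [0.0, 0.994, 0.106, -0.0]
force: [-1.5, -4.5, -1.7]
finger_gap: 50.1
```

```bash
python3 st.py
```

```text
t 18.55 pos [ 492.4 -125.4  126.6] yaw 12.2 F [-1.5 -4.5 -1.7] M [-0.75  0.21 -0.05] gap 50.1 j6 0.95
```

play_rows:
  commands: "0 0 1 0 0 0 1;0 0 0 0 0 0 1;0 0 0 0 0 0 1"

```text
time: 18.85
tool_pos: [492.4, -125.3, 127.1]
tcp_rot: [0.0, 0.994, 0.106, -0.0]
force: [0.4, -5.5, -6.0]
finger_gap: 49.9
```

play_rows:
  commands: "0 0 0.7 0 0 0 1;0 0 0 0 0 0 1;0 0 0 0 0 0 1"

```text
time: 19.15
tool_pos: [492.5, -125.3, 127.6]
tcp_rot: [-0.0, 0.994, 0.106, -0.0]
force: [1.0, -5.0, -7.5]
finger_gap: 49.7
```

```bash
python3 st.py
```

```text
t 19.15 pos [ 492.5 -125.3  127.6] yaw 12.2 F [ 1.  -5.  -7.5] M [-0.94 -0.3  -0.09] gap 49.7 j6 0.95
```

The lugs still hold here, at about 3 N/mm. I'll drop the preload and turn forward again unloaded and upright, probing every 5–6°.

play_rows:
  commands: "0 0 -2 0 0 0 1;0 0 0 0 0 0.6 1;0 0 0 0 0 0 1;0 0 0 0 0 0 1"
  newtons: 60

```text
time: 19.55
tool_pos: [492.7, -126.3, 127.0]
tcp_rot: [0.001, 0.989, 0.148, 0.0]
force: [-2.2, -7.1, -0.7]
finger_gap: 49.9
```

play_rows:
  commands: "0 0 1.5 0 0 0 1;0 0 0 0 0 0 1;0 0 0 0 0 0 1"

```text
time: 19.85
tool_pos: [492.6, -126.1, 127.6]
tcp_rot: [0.001, 0.989, 0.148, 0.0]
force: [0.2, -7.6, -5.9]
finger_gap: 50.0
```

play_rows:
  commands: "0 0 -1.5 0 0 0 1;0 0 0 0 0 0.6 1;0 0 0 0 0 0 1;0 0 0 0 0 0 1"

```text
time: 20.25
tool_pos: [493.3, -127.1, 127.3]
tcp_rot: [0.002, 0.982, 0.189, 0.001]
force: [0.3, -10.0, -1.1]
finger_gap: 49.8
```

play_rows:
  commands: "0 0 1.5 0 0 0 1;0 0 0 0 0 0 1;0 0 0 0 0 0 1"

```text
time: 20.55
tool_pos: [493.3, -126.9, 128.0]
tcp_rot: [0.002, 0.982, 0.189, 0.001]
force: [2.8, -10.7, -7.0]
finger_gap: 49.9
```

Turning forward only jams it: the side force is rising. The earlier Fz dip was at old yaw 127–138°, so I'll go back there unloaded and probe.

play_rows:
  commands: "0 0 -2 0 0 0 1;0 0 0 0 0 -0.7 1;0 0 0 0 0 -0.7 1;0 0 0 0 0 -0.6 1;0 0 0 0 0 0 1;0 0 0 0 0 0 1"

```text
time: 21.15
tool_pos: [492.9, -124.9, 126.4]
tcp_rot: [-0.0, 0.999, 0.052, 0.0]
force: [-1.1, 0.1, 2.7]
finger_gap: 50.0
```

play_rows:
  commands: "0 0 1.5 0 0 0 1;0 0 0 0 0 0 1;0 0 0 0 0 0 1"

```text
time: 21.45
tool_pos: [492.7, -125.0, 127.4]
tcp_rot: [-0.0, 0.999, 0.051, 0.0]
force: [1.2, -1.9, -1.4]
finger_gap: 49.6
```

```bash
python3 st.py
```

```text
t 21.45 pos [ 492.7 -125.   127.4] yaw 5.9 F [ 1.2 -1.9 -1.4] M [-0.13 -0.17  0.01] gap 49.6 j6 1.06
```

Side force is nearly gone and Fz is light at z 127.4, where it was -7 a few degrees ahead. I'll probe upward further.

play_rows:
  commands: "0 0 1 0 0 0 1;0 0 0 0 0 0 1;0 0 0 0 0 0 1"

```text
time: 21.75
tool_pos: [492.6, -125.1, 128.4]
tcp_rot: [-0.0, 0.999, 0.051, 0.0]
force: [2.2, -0.5, -4.0]
finger_gap: 49.8
```

```bash
python3 st.py
```

```text
t 21.75 pos [ 492.6 -125.1  128.4] yaw 5.8 F [ 2.2 -0.5 -4. ] M [-0.22 -0.4   0.04] gap 49.8 j6 1.07
```

play_rows:
  commands: "0 0 0 0 0 -0.6 1;0 0 0 0 0 0 1;0 0 0 0 0 0 1"

```text
time: 22.05
tool_pos: [492.5, -125.2, 128.7]
tcp_rot: [0.0, 1.0, 0.01, -0.0]
force: [1.1, -1.8, -0.8]
finger_gap: 49.9
```

play_rows:
  commands: "0 0 0 0 0 -0.6 1;0 0 0 0 0 0 1;0 0 0 0 0 0 1"

```text
time: 22.35
tool_pos: [492.4, -125.1, 128.6]
tcp_rot: [-0.0, 1.0, -0.032, -0.0]
force: [-0.1, -0.5, -0.3]
finger_gap: 49.5
```

play_rows:
  commands: "0 0 0 0 0 -0.6 1;0 0 0 0 0 0 1;0 0 0 0 0 0 1"

```text
time: 22.65
tool_pos: [492.3, -125.2, 128.5]
tcp_rot: [-0.0, 0.997, -0.073, -0.0]
force: [-1.4, -0.1, 0.2]
finger_gap: 49.4
```

play_rows:
  commands: "0 0 0 0 0 -0.6 1;0 0 0 0 0 0 1;0 0 0 0 0 0 1"

```text
time: 22.95
tool_pos: [491.8, -125.3, 128.3]
tcp_rot: [0.0, 0.993, -0.115, -0.001]
force: [-4.7, -1.8, 0.5]
finger_gap: 49.7
```

The pull vanished between yaw +1° and -8°. I'll return to -5° and lift carefully.

play_rows:
  commands: "0 0 0 0 0 0.6 1;0 0 0 0 0 0.5 1;0 0 0 0 0 0 1;0 0 1 0 0 0 1;0 0 0 0 0 0 1;0 0 0 0 0 0 1"

```text
time: 23.55
tool_pos: [492.8, -125.1, 129.5]
tcp_rot: [-0.0, 0.999, -0.04, 0.0]
force: [0.2, -0.6, -1.4]
finger_gap: 49.8
```

play_rows:
  commands: "0 0 1 0 0 0 1;0 0 0 0 0 0 1;0 0 0 0 0 0 1"

```text
time: 23.85
tool_pos: [492.6, -125.1, 130.4]
tcp_rot: [-0.0, 0.999, -0.04, 0.0]
force: [1.4, 0.2, -2.6]
finger_gap: 49.6
```

```bash
python3 st.py
```

```text
t 23.85 pos [ 492.6 -125.1  130.4] yaw -4.6 F [ 1.4  0.2 -2.6] M [ 0.1  -0.25  0.01] gap 49.6 j6 1.25
```

play_rows:
  commands: "0 0 0.8 0 0 0 1;0 0 0 0 0 0 1;0 0 0 0 0 0 1"

```text
time: 24.15
tool_pos: [492.5, -125.1, 131.2]
tcp_rot: [-0.0, 0.999, -0.04, -0.0]
force: [1.3, -0.2, -4.4]
finger_gap: 50.0
```

```bash
python3 st.py
```

```text
t 24.15 pos [ 492.5 -125.1  131.2] yaw -4.6 F [ 1.3 -0.2 -4.4] M [ 0.12 -0.24  0.07] gap 50.0 j6 1.25
```

play_rows:
  commands: "0 0 0 0 0 -0.5 1;0 0 0 0 0 0 1;0 0 0 0 0 0 1"

```text
time: 24.45
tool_pos: [492.1, -125.3, 131.0]
tcp_rot: [0.0, 0.997, -0.074, -0.001]
force: [0.6, -1.6, -5.6]
finger_gap: 49.9
```

play_rows:
  commands: "0 0 0 0 0 -0.5 1;0 0 0 0 0 0 1;0 0 0 0 0 0 1"

```text
time: 24.75
tool_pos: [491.9, -125.3, 131.0]
tcp_rot: [0.0, 0.994, -0.108, -0.001]
force: [-1.3, -1.3, -5.3]
finger_gap: 50.0
```

```bash
python3 st.py; python3 - <<'E'
from bench import env
import cv2,numpy as np,pickle
c=env.capture("scene");pickle.dump(c,open("c3.pkl","wb"))
cv2.imwrite("pics/t4.png",np.clip(cv2.resize(c["img"][160:250,180:280],(667,600),interpolation=2)[:,:,::-1]*1.4,0,255).astype(np.uint8))
E
```

```text
t 24.75 pos [ 491.9 -125.3  131. ] yaw -12.4 F [-1.3 -1.3 -5.3] M [-0.13  0.4   0.19] gap 50.0 j6 1.38
```

View pics/t4.png

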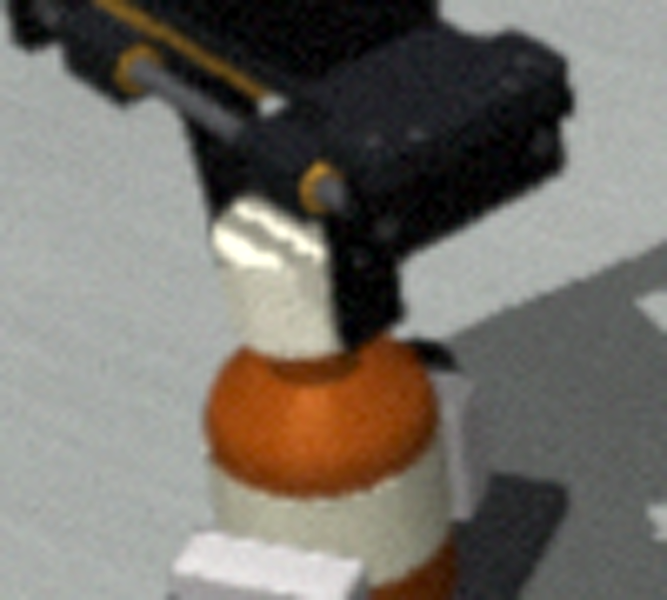

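play_rows:
  commands: "0 0 0 0 0 0.6 1;0 0 0 0 0 0 1;0 0 0 0 0 0.6 1;0 0 0 0 0 0 1;0 0 0 0 0 0 1"

```text
time: 25.3
tool_pos: [493.4, -125.2, 132.3]
tcp_rot: [0.0, 1.0, -0.027, 0.001]
force: [0.1, 0.1, -1.2]
finger_gap: 50.0
```

play_rows:
  commands: "0 0 0 0 0 0.5 1;0 0 0 0 0 0 1;0 0 0 0 0 0 1"

```text
time: 25.6
tool_pos: [493.2, -125.3, 132.1]
tcp_rot: [0.0, 1.0, 0.007, 0.001]
force: [0.7, 0.0, -0.1]
finger_gap: 49.7
```

play_rows:
  commands: "0 0 0 0 0 0.5 1;0 0 0 0 0 0 1;0 0 0 0 0 0 1"

```text
time: 25.9
tool_pos: [493.1, -125.7, 131.9]
tcp_rot: [0.001, 0.999, 0.042, 0.001]
force: [0.9, -2.0, -0.3]
finger_gap: 49.7
```

```bash
python3 st.py
```

```text
t 25.9 pos [ 493.1 -125.7  131.9] yaw 4.8 F [ 0.9 -2.  -0.3] M [-0.5  -0.17 -0.05] gap 49.7 j6 1.08
```

It vanished again at yaw -3…+5°. I'll set yaw ≈ +1° and lift.

play_rows:
  commands: "0 0 0 0 0 -0.5 1;0 0 0 0 0 0 1;0 0 1 0 0 0 1;0 0 0 0 0 0 1;0 0 0 0 0 0 1"

```text
time: 26.4
tool_pos: [492.7, -125.3, 132.3]
tcp_rot: [0.0, 1.0, 0.009, 0.0]
force: [2.5, -1.8, -2.3]
finger_gap: 49.4
```

play_rows:
  commands: "0 0 1 0 0 0 1;0 0 0 0 0 0 1;0 0 0 0 0 0 1"

```text
time: 26.7
tool_pos: [492.5, -125.3, 133.3]
tcp_rot: [0.0, 1.0, 0.009, -0.0]
force: [1.0, -2.5, -2.1]
finger_gap: 49.9
```

```bash
python3 st.py
```

```text
t 26.7 pos [ 492.5 -125.3  133.3] yaw 1.0 F [ 1.  -2.5 -2.1] M [-0.48 -0.28 -0.01] gap 49.9 j6 1.15
```

play_rows:
  commands: "0 0 1 0 0 0 1;0 0 0 0 0 0 1;0 0 0 0 0 0 1"

```text
time: 27.0
tool_pos: [492.5, -125.3, 134.4]
tcp_rot: [0.0, 1.0, 0.009, -0.0]
force: [0.8, -2.5, -1.5]
finger_gap: 50.0
```

```bash
python3 st.py
```

```text
t 27.0 pos [ 492.5 -125.3  134.4] yaw 1.0 F [ 0.8 -2.5 -1.5] M [-0.54 -0.2  -0.01] gap 50.0 j6 1.15
```

It lifts freely: Fz is shrinking as it rises. I'll keep going in small steps.

play_rows:
  commands: "0 0 1.5 0 0 0 1;0 0 0 0 0 0 1;0 0 0 0 0 0 1"

```text
time: 27.3
tool_pos: [492.5, -125.2, 136.0]
tcp_rot: [-0.0, 1.0, 0.009, -0.0]
force: [0.5, -2.3, 0.1]
finger_gap: 49.9
```

play_rows:
  commands: "0 0 2 0 0 0 1;0 0 2 0 0 0 1;0 0 0 0 0 0 1"

```text
time: 27.6
tool_pos: [492.5, -124.7, 140.1]
tcp_rot: [-0.0, 1.0, 0.009, -0.0]
force: [0.0, 0.1, -0.3]
finger_gap: 49.5
```

play_rows:
  commands: "0 0 5 0 0 0 1;0 0 15 0 0 0 1;0 0 25 0 0 0 1;0 0 25 0 0 0 1;0 20 10 0 0 0 1;0 40 0 0 0 0 1;0 40 0 0 0 0 1;0 40 0 0 0 0 1;0 0 0 0 0 0 1;0 0 0 0 0 0 1"

```text
time: 28.6
tool_pos: [492.8, 15.5, 221.0]
tcp_rot: [0.0, 1.0, 0.01, 0.001]
force: [-0.2, 0.6, -0.3]
finger_gap: 49.7
```

```bash
python3 st.py; python3 - <<'E'
from bench import env
from h import *
import cv2,numpy as np,pickle
c=env.capture("scene");pickle.dump(c,open("c4.pkl","wb"))
p=env.state()["tool_pos"];u,v=proj(c,p).round().astype(int);print("tcp px",proj(c,p))
x0,y0=max(0,u-60),max(0,v-60);print(x0,y0)
cv2.imwrite("pics/t5.png",np.clip(cv2.resize(c["img"][y0:y0+100,x0:x0+120],(720,600),interpolation=2)[:,:,::-1]*1.4,0,255).astype(np.uint8))
E
```

```text
t 28.6 pos [492.8  15.5 221. ] yaw 1.2 F [-0.2  0.6 -0.3] M [-0.01  0.03  0.01] gap 49.7 j6 1.42
tcp px [278.60389885 188.89687255]
219 129
```

View pics/t5.png

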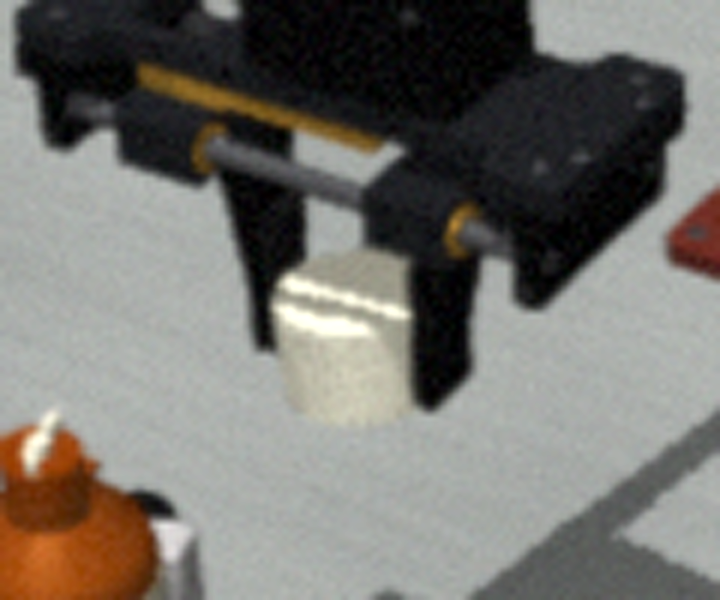

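The cap is held upright and the bottle mouth is bare. Next I measure the rim height below the TCP and the shift to the tray.

```bash
python3 - <<'E'
import pickle
from h import *
c=pickle.load(open("c4.pkl","rb"))
t=np.array([492.8,15.5,221.]);o,d=ray(c,277.3,199.8)
n=(o-t)[:2];n/=np.linalg.norm(n);q=t[:2]+25*n
s=((q-o[:2])@d[:2])/(d[:2]@d[:2]);print("rim front z",(o+s*d).round(1),"expected xy",q)
# far rim/top edge check: project model points
for z in(209,213,217):print(z,proj(c,np.r_[q,z]).round(1),"top centre",proj(c,np.r_[t[:2],z+34]).round(1))
print("shift",np.array([509.5,176])-t[:2])
E
```

```text
rim front z [515.4  27.  214.3] expected xy [512.88380096  30.38761025]
209 [279.7 202. ] top centre [278.4 179.2]
213 [279.6 200.3] top centre [278.3 177.4]
217 [279.5 198.5] top centre [278.2 175.6]
shift [ 16.7 160.5]
```

The rim is about 7 mm below the TCP, so touchdown should come near TCP z ≈ 11.

play_rows:
  commands: "4 40 0 0 0 0 1;4 40 0 0 0 0 1;4 40 0 0 0 0 1;4 40 0 0 0 0 1;0 0 -40 0 0 0 1;0 0 -40 0 0 0 1;0 0 -40 0 0 0 1;0 0 -40 0 0 0 1;0 0 -25 0 0 0 1;0 0 -10 0 0 0 1"

```text
time: 29.65
tool_pos: [506.7, 172.9, 21.9]
tcp_rot: [0.001, 1.0, 0.008, -0.003]
force: [0.1, 1.0, -0.5]
finger_gap: 49.8
```

play_rows:
  commands: "0 0 0 0 0 0 1;0 0 -3 0 0 0 1;0 0 -3 0 0 0 1;0 0 -1.5 0 0 0 1;0 0 0 0 0 0 1;0 0 0 0 0 0 1"

```text
time: 30.25
tool_pos: [508.9, 175.0, 17.8]
tcp_rot: [-0.0, 1.0, 0.009, 0.0]
force: [-0.5, -0.3, -0.4]
finger_gap: 49.7
```

play_rows:
  commands: "0 0 -1.5 0 0 0 1;0 0 0 0 0 0 1;0 0 0 0 0 0 1"

```text
time: 30.55
tool_pos: [508.5, 174.8, 15.8]
tcp_rot: [0.0, 1.0, 0.009, -0.0]
force: [0.1, 0.7, -0.1]
finger_gap: 49.6
```

play_rows:
  commands: "0 0 -1.5 0 0 0 1;0 0 0 0 0 0 1;0 0 0 0 0 0 1"

```text
time: 30.85
tool_pos: [508.4, 174.8, 14.2]
tcp_rot: [0.0, 1.0, 0.009, -0.0]
force: [-0.5, 0.4, -1.2]
finger_gap: 50.0
```

play_rows:
  commands: "0 0 -1.5 0 0 0 1;0 0 0 0 0 0 1;0 0 0 0 0 0 1"

```text
time: 31.15
tool_pos: [508.5, 174.8, 12.8]
tcp_rot: [-0.0, 1.0, 0.009, -0.0]
force: [0.7, 0.1, 0.0]
finger_gap: 49.9
```

play_rows:
  commands: "0 0 -1 0 0 0 1;0 0 0 0 0 0 1;0 0 0 0 0 0 1"

```text
time: 31.45
tool_pos: [508.6, 174.8, 11.9]
tcp_rot: [-0.0, 1.0, 0.009, 0.0]
force: [-0.0, 0.3, -0.5]
finger_gap: 50.1
```

play_rows:
  commands: "0 0 -1 0 0 0 1;0 0 0 0 0 0 1;0 0 0 0 0 0 1"

```text
time: 31.75
tool_pos: [508.9, 174.8, 11.7]
tcp_rot: [0.0, 1.0, 0.009, 0.0]
force: [-2.0, -0.4, 5.9]
finger_gap: 49.6
```

play_rows:
  commands: "0 0 -0.8 0 0 0 1;0 0 0 0 0 0 1;0 0 0 0 0 0 1"

```text
time: 32.05
tool_pos: [509.4, 175.0, 11.3]
tcp_rot: [-0.0, 1.0, 0.009, 0.001]
force: [-2.6, -0.2, 8.3]
finger_gap: 49.5
```

Contact came at TCP 11.8, as predicted. I'll ease the grip so the cap settles flat, then open.

play_rows:
  commands: "0 0 0 0 0 0 1;0 0 0 0 0 0 1;0 0 0 0 0 0 1"
  newtons: 5

```text
time: 32.35
tool_pos: [508.9, 175.0, 10.2]
tcp_rot: [-0.0, 1.0, 0.009, 0.0]
force: [0.7, 1.3, 2.0]
finger_gap: 50.2
```

play_rows:
  commands: "0 0 0 0 0 0 0.3;0 0 0 0 0 0 0;0 0 0 0 0 0 0;0 0 0 0 0 0 0;0 0 0 0 0 0 0;0 0 0 0 0 0 0"

```text
time: 32.95
tool_pos: [508.5, 174.8, 10.0]
tcp_rot: [0.0, 1.0, 0.009, -0.0]
force: [-0.3, -0.0, -0.2]
finger_gap: 84.8
```

play_rows:
  commands: "0 0 15 0 0 0 0;0 0 30 0 0 0 0;0 0 40 0 0 0 0;0 0 40 0 0 0 0;0 0 40 0 0 0 0;-20 -40 0 0 0 0 0;-20 -40 0 0 0 0 0;-20 -40 0 0 0 0 0;-20 -40 0 0 0 0 0;0 0 0 0 0 0 0"

```text
time: 33.95
tool_pos: [426.9, 11.2, 176.0]
tcp_rot: [0.001, 1.0, 0.007, 0.0]
force: [0.6, 1.2, -0.5]
finger_gap: 87.0
```

```bash
python3 st.py; python3 - <<'E'
from bench import env
from h import *
S=env.capture("scene");T=env.capture("top")
R=[]
for n,c,z in(("top",T,38),("scene",S,38)):
    x,y=proj(c,np.array([509,175,z])).round().astype(int);g=c["img"].min(2)
    t=(g[y-2:y+3,x-3:x+4].mean()*(.93));k,l=cv2.connectedComponents((g>=t).astype(np.uint8));
    ct=max(cv2.findContours((l==l[y,x]).astype(np.uint8),0,1)[0],key=cv2.contourArea)
    e=cv2.fitEllipse(ct);R.append(e[0]);print(n,(x,y),t,np.round(e[0],1),np.round(e[1],1),onz(c,*e[0],38).round(1))
print("tri",tri(ray(T,*R[0]),ray(S,*R[1])))
a=cv2.resize(S["img"][230:380,270:420],(400,400),interpolation=2);b=cv2.resize(T["img"][170:290,220:340],(400,400),interpolation=2)
cv2.imwrite("pics/t6.png",np.clip(np.vstack([np.hstack([a,b])])[:,:,::-1]*1.3,0,255).astype(np.uint8))
E
```

```text
t 33.95 pos [426.9  11.2 176. ] yaw 0.7 F [ 0.6  1.2 -0.5] M [0.08 0.01 0.05] gap 87.0 j6 1.4
top (np.int64(278), np.int64(229)) 144.07028571428572 [278.4 230.1] [19.7 20. ] [507.2 174.6  38. ]
scene (np.int64(345), np.int64(294)) 164.61 [345.  294.5] [17.  23.2] [511.1 175.6  38. ]
tri (array([507.79244088, 174.51203841,  34.40632901]), [np.float64(0.5015725393209723), np.float64(0.5015725393210346)])
```

View pics/t6.png

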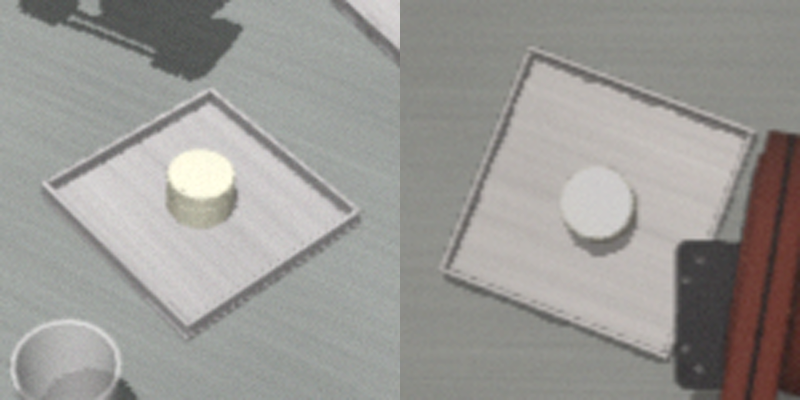

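The cap stands flat on its rim near the tray's centre: top disc at scene px (345,294) and top px (278,230), triangulated to (508, 175, 34). The gripper is open and clear, so I'm handing in.

```bash
python3 - <<'E'
from bench import env
print(env.job_done())
E
```

```text
the job is handed in; nothing more can be done
None
```

The cap is off the bottle and standing on its rim in the right-most tray. I handed the job in at about 34 s of the 67 s allowed. No verdict was reported.

**What I did:** I broke the cap loose with a 60 N grip, with the resisting moment reading about 0.8 N m. I then turned it counter-clockwise under a light upward pull. My first scan passed the release point. The cap leaned in the grip because I was following the side force, so I lowered it, let go, regripped along the lean and turned back clockwise. The pull vanished at roughly 140° of total turning, and the cap then lifted straight off. I lowered it onto the tray in steps of 0.8–1.5 mm until it touched, eased the grip and backed away.

**Last checks:**
- **Pull on the lugs:** the strongest upward pull I read while they held was about 7.5 N, half the 15 N limit. I only read the force at the end of each move, so a brief higher peak would not show.
- **Cap position:** it is upright at (508, 175) mm, within 1–2 mm of the tray's measured centre.
- **Top height:** two-view triangulation gave 34 mm, against 38 mm expected. It was about 4 mm low for the cap on the bottle too, so I put this down to calibration. First contact on lowering came at 11.8 mm, about where I expected it (11 mm).
- **Not checked:** I did not re-measure the rack, jar or beaker. The arm never went near them, and the part of the beaker visible in the last picture looks undisturbed.

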